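# Seat a lens barrel in the V-block and hold it down for clamping

### The job

Take the lens barrel - the tube with the wider knurled rim round its glass - from its foam cradle by its plain tube, never touching the glass, and lower it without dropping it into the steel V-block on the rail, the rim pointing away from the camera and hanging just clear (about half a centimetre) of the block's front end. Then press it straight down with about 15 N, without dragging sideways or ramming it, so that both faces of the V share the push, and finish while still holding it pressed like that for me to fit the clamp. Leave everything else where it is.

Things in the scene. Friction and masses are not known exactly. Their poses are not given: they have to be found in the camera images.
- barrel: Lens barrel, loose, 0.1 to 0.2 kg: plain satin aluminium tube 30 mm thick, 76 mm long, with a knurled rim 38 mm thick, 16 mm long round the glass at one end. Starts level in one of two like foam cradles, axis 45 mm above the table. Origin on the axis, midway along the plain tube; y runs along it to the lens: tube y = -38 to +38 mm, rim +38 to +54 mm. Any roll about y.
- barrel_lens (a point): Centre of the lens end of the barrel (front plane of the rim), 54 mm along +y from the barrel's origin.
- barrel_tail (a point): Centre of the plain rear end of the barrel, 38 mm along -y from the barrel's origin.
- glass: The lens glass in the rim, a 25 mm disc almost flush with the rim's front, fixed in the barrel. Origin and axes are the barrel's. Not to be touched.
- cradle_a: Fixed foam cradle under the lens barrel, origin under its middle on the table, y along the barrel. Base plate 60 x 116 mm, 8 mm thick; two foam V supports 52 mm wide at y = -36 to -26 and +26 to +36 mm rise to 39 mm, 6 mm below the barrel's axis. Between them it is open for fingers down to the base plate.
- cradle_b: The same foam cradle, under the plain tube. Which of the two stands nearer the robot varies.
- rig: Fixed rail, 260 x 36 mm, on the black breadboard (top 12.7 mm above the table), with a cube camera (44 mm square, 60 mm long, front ring 78 mm behind the block's centre) and the steel V-block on a pedestal. Origin on the breadboard under the block's centre. y: level, along the rail, from the camera to the block and beyond (the way the lens must face). z up.
- seat (a point): Where the seated barrel's axis passes mid-block, 107.7 mm above the table; axes as the rig, seated barrel's y along this y. Block 40 mm wide, 60 mm long (y = -30 to +30, front +30): two 90 degree V saddles, 12 mm long, at its ends, tops 7 mm below this point; between them a 36 mm gap, open 22 mm below this point. Rim 6 mm clear of the front: barrel's origin at y = -2 mm here.
- v_face_near: The V faces of both saddles on the rig's -x side (nearer the robot). Part of the rig, with its origin and axes. The seated tube's top is 15 mm above the seat point. A sideways drag of the fingers unloads one face: with 15 N down, 7 N along x leaves it only about 2 N.
- v_face_far: The same on the rig's +x side (farther from the robot).
- plain_tube: Bystander: plain aluminium tube 24 mm thick, 76 mm long, no rim, in the other cradle. Origin at its middle, y along it.
- stirrup_clamp: Bystander: flat steel U-shaped clamp, 62 x 97 mm, 14 mm high, on the breadboard, far side of the rail.
- ball_driver: Bystander: 170 mm screwdriver with a black handle on the breadboard, near side of the rail.
- lens_cap: Bystander: black plastic cap, 44 mm across, 10 mm high, on the breadboard, far side of the rail.
- mirror_mount: Bystander: mirror holder on a post with a square foot, 119 mm tall, on the breadboard, far side of the rail near the camera.
- dropper: Bystander: small white bottle with a blue cap, 34 mm across, 75 mm tall, on the table to the left.
- post_holder: Bystander: post in a holder with a square foot, 89 mm tall, on the table to the left.
Mind the look-alikes: they are no part of the job. What is shaped like the barrel but turquoise is not meant.

How it is judged:
By the outcome, as a careful person would: the job done as asked, in the order asked, and still so for the second after the job is handed in, while the arm keeps its last pose, push and grip.
It also fails if it takes over 58 s, if anything falls off the work surface, if the arm or the gripper's body presses on something with over 40 N, if the wrist force passes 120 N, or if a joint passes its speed limit or range.

### The arm

A 6-joint arm with a two-finger parallel gripper is mounted at the origin on the work surface. World frame = base frame: x ahead of the robot, y to its left, z up, the work surface at z = 0. Lengths are in m, angles in degrees, forces in N, time in s.
With the tool pointing down it reaches from about 0.35 to 0.725 m from the base axis. Payload 6 kg.
Tool frame: the origin (TCP) lies at the very end of the fingers, on their centre line; the grasp point (between the pads) lies 19 mm behind it; y points along the fingers, x is the direction in which the jaws open and shut, and the axes are right-handed (so a half turn about y gives the same grasp; the last joint's range is limited). The gripper opens to 85 mm and grips with 20 to 120 N. Pads are 22 mm wide; open, the fingers measure 114 mm over their backs; the gripper's body (76 mm by 85 mm) begins 54 mm behind the grasp point. The pads swing forward as they close: fully open they stand 13 mm farther back than shut.
Start: joints at [83.635, 2.303, 4.859, 0, -92.561, -19.12], TCP at [0.258, 0.542, 0.231] pointing down, gripper open.
Joint ranges: [-146.85, 146.85], [-73.84, 115.35], [-62.03, 85.46], [-188.31, 113.3], [-161.28, -10.13], [-171.36, 171.36]. Speed limits (degrees/s): [147.25, 147.25, 172.46, 180, 180, 180].

### API

Orientations are given as [roll, pitch, yaw] about the fixed x, y, z axes, in that order (R = Rz(yaw) Ry(pitch) Rx(roll)).
In Python, from station import robot gives the robot as it stands.
- The arm moves only by the tool play_rows, never from a script. Its argument "steps" is a list that holds one entry, the list of rows, each a list of 7 numbers: the finger opening in mm, from 0 to 85.4, then the shift along the world's x, y, z in mm, then the turn, a rotation vector about the world's x, y, z in degrees. In form: [[[grip, tx, ty, tz, rx, ry, rz], ...]]. A call has 1 to 12 rows; each row shifts and turns the commanded pose from where the row before left it; what a row does not reach is not made up. A row lasts 1/10 s, in which the tool goes at most 50 mm and 8.59 degrees, less where a joint would pass 70% of its speed; a pose out of reach is approached as far as the arm can. A call with a gripper value outside its range is refused whole. The fingers move at their own pace and stop on an object; "grip_force" is the grip in N (left out, the last holds). Time passes only in rows, so rows that do not move let the fingers close. It gives the time, the measured TCP pose, the force and the opening at its end, in the units of the state.
- robot.read_state(): the state, without advancing time (a new reading comes with each control period).
- robot.read_camera(name): name is "scene" or "side" or "wrist"; returns a dict with "color" (384x512x3 uint8, red, green, blue), "vertical_fov" (degrees; the focal length in pixels is half the picture's height over the tangent of half this angle, whatever the lens; pixels are square), "cx", "cy" (the principal point, pixels), "T" (4x4, takes a point from camera to world coordinates). Camera axes: x right, y down, z forward; pixel columns grow to the right and rows downward; lengths in m; the calibration is good to about 2 mm. A picture is of the moment at which its call begins. There is no depth.
- robot.job_done(): hands the job in, once; it reports no verdict.
Trained networks look in a picture, given as the dict that the camera call returned (one of the last four; its "shot" number tells which), for a name from the list of things; names that differ only in an ending like _2 or _b are one class to them, and where a whole thing is asked for, a point or a joint stands for the part that bears it (a point fixed in the world has none). Each returns a list of dicts, best first, with "confidence" (0 to 1); they miss things now and then, are a little off and sometimes report something else, mostly with a low value. They report only what shows in the picture. A call takes as long as a camera call. They do not tell look-alikes from the thing itself.
- robot.masks_of(label, picture): "mask" (384x512 bool, what is visible of it) and "extent" ([left, top, right, bottom] in pixels, round what is visible of it).
The state is a dict: "t": time; "joint_positions": joint angles; "qvel": joint speeds; "tau": joint torques, N m; "tcp_pos": TCP position; "eef_rot": TCP orientation; "contact_force": force on the tool from outside, world axes, zero at the start; "ft_torque": the same for the moment, N m; "gripper_width": finger opening in m.
Only numpy, scipy, OpenCV 4.12 (cv2) and the standard library are available. Lean on these libraries where they do the work, as an engineer would, in place of code of your own. Each camera call takes 0.05 s, during which the arm holds its last target. There are 200 camera calls.

## Working session

There is one attempt and no reset: what is moved stays moved. The work goes in short steps, Python scripts to look and compute and a tool call to move; the robot and the scene stay as the last step left them, time stands still between calls to the robot, and variables do not carry over. Pictures are saved under pics/ and viewed, about 8 in all and at most 12, crops included, and the job is handed in when it is done.

Besides the shell and the picture viewer there is one more tool, called after "Request:" as name(argument=value, ...) on one line, values as JSON. play_rows: Moves the arm, as the interface text tells. Its arguments: {"type":"object","properties":{"steps":{"type":"array"},"grip_force":{"type":"number"}},"required":["steps"]}

```bash
mkdir -p pics; ls; cat > h.py <<'E'
import numpy as np, cv2
from station import robot
def f(p): return p["color"].shape[0]/2/np.tan(np.radians(p["vertical_fov"])/2)
def proj(p,X):
    T=np.array(p["T"]);c=(np.atleast_2d(X)-T[:3,3])@T[:3,:3]
    return np.c_[p["cx"]+f(p)*c[:,0]/c[:,2],p["cy"]+f(p)*c[:,1]/c[:,2]]
def back(p,uv,z):
    T=np.array(p["T"]);uv=np.atleast_2d(uv)
    d=np.c_[(uv[:,0]-p["cx"])/f(p),(uv[:,1]-p["cy"])/f(p),np.ones(len(uv))]@T[:3,:3].T
    return T[:3,3]+d*((z-T[2,3])/d[:,2])[:,None]
def save(p,n,crop=None,s=1):
    im=p["color"][:,:,::-1]
    if crop: im=im[crop[1]:crop[3],crop[0]:crop[2]]
    cv2.imwrite("pics/"+n,cv2.resize(im,None,fx=s,fy=s,interpolation=cv2.INTER_CUBIC))
E
python3 - <<'E'
from h import *
print(robot.read_state())
ims=[]
for n in ["scene","side"]:
    p=robot.read_camera(n); ims.append(p["color"]); print(n,p["vertical_fov"],p["cx"],p["cy"],np.round(p["T"],3).tolist())
    for l in ["barrel","barrel_lens","glass","cradle_a","rig","v_face_near","plain_tube"]:
        for r in robot.masks_of(l,p)[:3]:
            m=r["mask"]; ys,xs=np.nonzero(m); print(l,round(r["confidence"],2),np.round(r["extent"]),len(xs),xs.mean().round(1),ys.mean().round(1))
    save(p,n+"0.png",s=1.5)
E
```

```text
pics
{'t': 0.0, 'joint_positions': array([ 8.36362635e+01,  2.33772743e+00,  4.80188841e+00, -2.80221549e-02,
       -9.25631422e+01, -1.91210683e+01]), 'qvel': array([-0.07615471, -0.01305156,  0.05870087, -0.1789825 ,  0.05285636,
        0.09963474]), 'tau': array([-1.11499305e-04, -3.68211401e+01,  3.47408831e+01,  6.93240792e+00,
       -5.35418512e-03, -1.90150257e-05]), 'tcp_pos': array([0.25792348, 0.54135441, 0.23027888]), 'eef_rot': array([-8.99940289e+01, -1.02690636e-01, -1.15483581e+02]), 'contact_force': array([-0.70119725,  0.59976628,  0.58321894]), 'ft_torque': array([-0.05980291,  0.0195903 , -0.01874769]), 'gripper_width': 0.08529074301106583}
scene 42.898869212430256 249.66719792674925 188.57542143714437 [[0.314, 0.679, -0.663, 1.305], [0.949, -0.235, 0.208, -0.165], [-0.014, -0.695, -0.719, 0.928], [0.0, 0.0, 0.0, 1.0]]
barrel 0.72 [285. 157. 320. 170.] 375 302.3 162.4
barrel 0.61 [243. 132. 274. 155.] 341 258.4 141.6
barrel 0.58 [382. 204. 418. 230.] 517 399.2 218.6
barrel_lens 0.68 [245. 129. 270. 154.] 322 258.1 142.0
barrel_lens 0.68 [379. 204. 420. 228.] 509
[... 478 characters left out ...]
3722713 [[0.705, -0.366, 0.607, -0.135], [-0.709, -0.37, 0.601, -0.543], [0.004, -0.854, -0.52, 0.626], [0.0, 0.0, 0.0, 1.0]]
barrel 0.94 [128. 200. 163. 225.] 401 144.2 210.6
barrel 0.73 [195. 179. 211. 206.] 259 202.3 191.0
barrel 0.62 [157. 219. 190. 250.] 467 174.6 232.4
barrel_lens 0.94 [159. 220. 188. 250.] 439 174.1 232.9
barrel_lens 0.81 [190. 179. 213. 203.] 281 202.3 191.7
barrel_lens 0.64 [221. 151. 234. 168.] 175 227.9 159.1
glass 0.42 [224. 160. 230. 167.] 26 226.5 163.0
cradle_a 0.95 [188. 185. 218. 221.] 488 204.3 206.3
cradle_a 0.86 [230. 166. 263. 196.] 423 245.5 181.8
v_face_near 0.62 [334. 218. 357. 229.] 77 346.9 223.7
plain_tube 0.57 [238. 165. 252. 180.] 146 246.6 172.1
```

View pics/scene0.png

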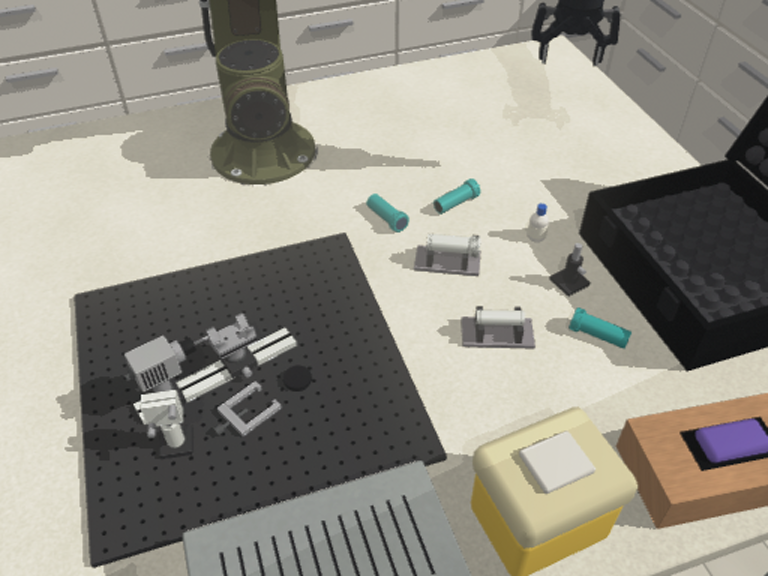

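View pics/side0.png

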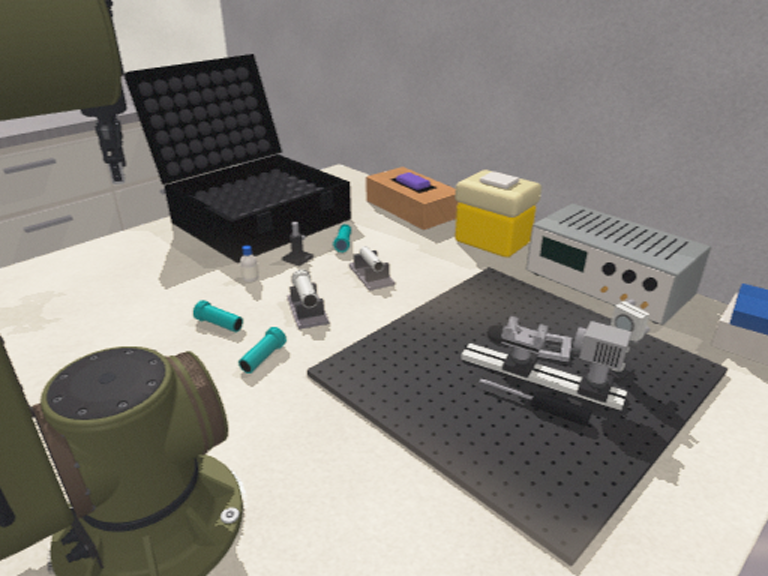

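The real barrel is in the nearer cradle, with its rim to the right at about (316,162) in the scene picture. The plain tube is at (332,211), and the turquoise ones are decoys. In the scene picture the rig's camera cube is on the left at about (102,242) and the V-block is at about (152,222).

```bash
python3 - <<'E'
from h import *
p=robot.read_camera("scene");s=robot.read_camera("side")
print("barrel tail/rim scene",back(p,[(286,162),(317,162)],.05).round(3).tolist())
print("side",back(s,[(206,201),(197,182)],.05).round(3).tolist())
print("block scene",back(p,[(142,223),(166,214),(154,222)],.1).round(3).tolist())
print("rail scene ends",back(p,[(118,263),(197,222)],.03).round(3).tolist())
print("side block",back(s,[(336,221),(365,230)],.1).round(3).tolist())
save(p,"s1.png",(70,150,370,300),2.6)
st=robot.read_state();w=robot.read_camera("wrist");print(w["vertical_fov"],np.round(w["T"],3).tolist(),st["eef_rot"],st["tcp_pos"])
from scipy.spatial.transform import Rotation as R
print(R.from_euler("xyz",st["eef_rot"],degrees=True).as_matrix().round(3).tolist())
E
```

```text
barrel tail/rim scene [[0.434, 0.211, 0.05], [0.46, 0.288, 0.05]]
side [[0.415, 0.201, 0.05], [0.462, 0.304, 0.05]]
block scene [[0.564, -0.184, 0.1], [0.555, -0.128, 0.1], [0.569, -0.158, 0.1]]
rail scene ends [[0.6, -0.256, 0.03], [0.541, -0.059, 0.03]]
side block [[0.526, -0.144, 0.1], [0.544, -0.211, 0.1]]
64.86558763760388 [[-0.431, -0.86, -0.274, 0.326], [-0.902, 0.411, 0.131, 0.508], [0.0, 0.303, -0.953, 0.374], [0.0, 0.0, 0.0, 1.0]] [-8.99992378e+01 -2.85858959e-03 -1.15486330e+02] [0.25813798 0.54160503 0.23128876]
[[-0.43, -0.0, 0.903], [-0.903, -0.0, -0.43], [0.0, -1.0, 0.0]]
```

View pics/s1.png

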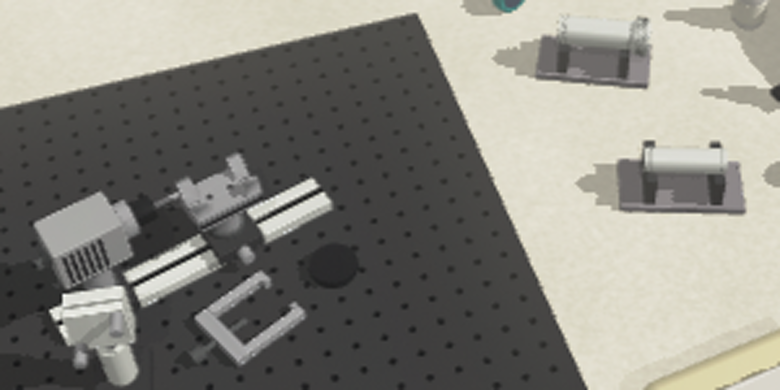

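Scene close-up (crop pixels): the barrel is in the upper cradle with its rim at (635,30). The plain tube is at (683,160), the block at (218,195) and the cube at (85,235). I'll move above the barrel with the jaws across its axis.

Request:
play_rows(steps=[[[85, 17, -31, 0, 0, 0, -8.5], [85, 17, -31, 0, 0, 0, -8.5], [85, 17, -31, 0, 0, 0, -8.5], [85, 17, -31, 0, 0, 0, -8.5], [85, 17, -31, 0, 0, 0, -8.5], [85, 17, -31, 0, 0, 0, -8.5], [85, 17, -31, 0, 0, 0, -8.5], [85, 17, -31, 0, 0, 0, -8.5], [85, 17, -31, 0, 0, 0, -8.5], [85, 17, -31, 0, 0, 0, -8.5], [85, 0, 0, 0, 0, 0, 0], [85, 0, 0, 0, 0, 0, 0]]])

```text
t: 2.15
tcp_pos: [0.4284, 0.231, 0.2314]
eef_rot: [-90.0, -0.0, 159.5]
contact_force: [-0.2, 0.7, 1.0]
gripper_width: 0.085
```

```bash
python3 - <<'E'
from h import *
w=robot.read_camera("wrist")
for l in ["barrel","cradle_a"]:
    for r in robot.masks_of(l,w)[:3]:
        m=r["mask"]; ys,xs=np.nonzero(m); print(l,round(r["confidence"],2),np.round(r["extent"]),len(xs))
        if len(xs)>2000:
            c=back(w,np.c_[xs,ys],.045)[:,:2]; mu=c.mean(0);u=np.linalg.svd(c-mu,full_matrices=False)[2][0];t=(c-mu)@u
            print(mu.round(4),u.round(3),t.min().round(4),t.max().round(4))
st=robot.read_state();print(st["tcp_pos"],st["eef_rot"],st["joint_positions"].round(1))
save(w,"w1.png",s=1.5)
E
```

```text
barrel 0.8 [239. 145. 273. 230.] 2345
[0.4426 0.2526] [0.446 0.895] -0.0505 0.0517
barrel 0.75 [318.  36. 409. 114.] 2635
[0.2975 0.1766] [0.953 0.303] -0.0469 0.0449
barrel 0.64 [161. 310. 170. 327.] 92
cradle_a 0.81 [232. 121. 289. 217.] 2489
[0.4287 0.2236] [0.45  0.893] -0.0403 0.0643
cradle_a 0.75 [ 93. 185. 156. 266.] 2473
[0.5898 0.2334] [0.311 0.95 ] -0.0389 0.0632
cradle_a 0.47 [106. 207. 137. 270.] 1388
[0.42782109 0.23223659 0.23116509] [-8.99976256e+01 -1.63363759e-02  1.59611671e+02] [ 52.3 -15.2 -11.2  -0.  -94.  -72.7]
```

View pics/w1.png

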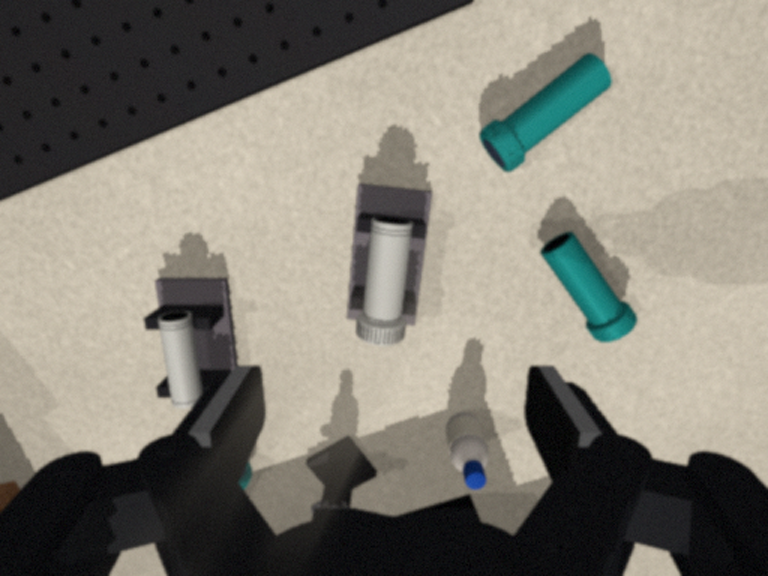

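The wrist picture shows the barrel with its tail at (390,222) and its rim at (380,330), facing the robot's left. I'll fit the barrel's pose to its mask.

```bash
cat >> h.py <<'E'
from scipy.optimize import minimize
def hull(p,o,u,y0,y1,r,im):
    u=u/np.linalg.norm(u);a=np.cross(u,[0,0,1]);a/=np.linalg.norm(a);b=np.cross(a,u);t=np.linspace(0,2*np.pi,40)
    X=np.concatenate([o+u*y+r*(np.cos(t)[:,None]*a+np.sin(t)[:,None]*b) for y in (y0,y1)])
    h=cv2.convexHull((proj(p,X)*4*16).astype(np.int32)+24)   # 4x supersampled, 4 shift bits
    cv2.fillConvexPoly(im,h,255,shift=4)
def render(p,x,y,az,z=.045):
    im=np.zeros((384*4,512*4),np.uint8);o=np.array([x,y,z]);u=np.array([np.cos(az),np.sin(az),0])
    hull(p,o,u,-.038,.038,.015,im);hull(p,o,u,.038,.054,.019,im)
    return cv2.resize(im,(512,384),interpolation=cv2.INTER_AREA)/255.
def fit(p,mask,x0,z=.045):
    m=cv2.GaussianBlur(mask.astype(float),(0,0),2)
    c=lambda q:((cv2.GaussianBlur(render(p,q[0]/1e3,q[1]/1e3,np.radians(q[2]),z),(0,0),2)-m)**2).sum()
    s=np.array(x0,float);r=minimize(c,s,method="Nelder-Mead",options=dict(initial_simplex=np.vstack([s,s+np.diag([8,8,5])]),maxiter=200))
    return r.x,r.fun,c(s)
E
python3 - <<'E'
from h import *
w=robot.read_camera("wrist")
r=robot.masks_of("barrel",w)
for q in r:
    e=q["extent"]
    if 230<e[0]<250: print(q["confidence"],fit(w,q["mask"],(439,245,63.5)))
E
```

```text
0.77 (array([437.7035474 , 243.45590249,  62.88364049]), np.float64(7.569206783824494), np.float64(30.78907107448864))
```

Request:
play_rows(steps=[[[85, 11, 13, -10, 0, 0, -6.7], [85, 0, 0, -40, 0, 0, 0], [85, 0, 0, -30, 0, 0, 0], [85, 0, 0, -20, 0, 0, 0], [85, 0, 0, 0, 0, 0, 0]]])

```text
t: 2.9
tcp_pos: [0.4375, 0.2441, 0.1278]
eef_rot: [-89.7, -0.1, 152.9]
contact_force: [0.4, 0.4, -0.2]
gripper_width: 0.0851
```

```bash
python3 - <<'E'
from h import *
w=robot.read_camera("wrist")
for q in robot.masks_of("barrel",w)[:4]:
    ys,xs=np.nonzero(q["mask"]); print(q["confidence"],np.round(q["extent"]),len(xs))
    if len(xs)>3000: print(fit(w,q["mask"],(438,244,63)))
st=robot.read_state();print(st["tcp_pos"],st["eef_rot"])
save(w,"w2.png",s=1.5)
E
```

```text
0.81 [334.   1. 455.  94.] 4661
(array([558.88888889, 511.55555556,   9.66666667]), np.float64(4364.1956883954035), np.float64(8886.002884843037))
0.69 [402. 140. 502. 242.] 4517
(array([558.88888889, 511.55555556,   9.66666667]), np.float64(4182.758295736611), np.float64(8704.565492184243))
0.67 [237. 148. 286. 269.] 4821
(array([437.75813901, 243.17832267,  63.24021464]), np.float64(13.241823307659919), np.float64(24.832058468145238))
0.61 [ 57. 252. 100. 306.] 1609
[0.43925469 0.24501535 0.13207588] [-9.00058819e+01  3.97044339e-02  1.52875311e+02]
```

View pics/w2.png

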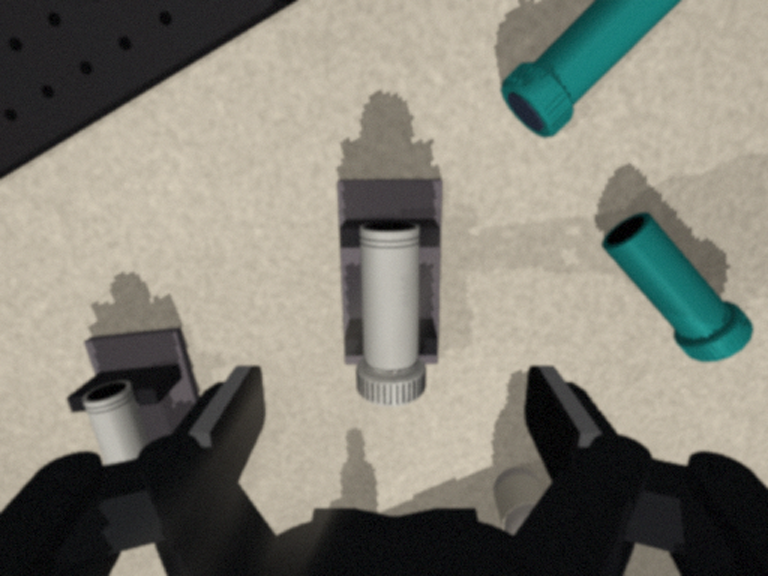

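The barrel is aligned between the open fingers: tail at (390,228), rim at (390,382). The fit repeated within 0.5 mm, so I'll descend and grip.

Request:
play_rows(steps=[[[85, 0, 0, -35, 0, 0, 0], [85, 0, 0, -35, 0, 0, 0], [85, 0, 0, -22, 0, 0, 0], [85, 0, 0, -9, 0, 0, 0], [85, 0, 0, 0, 0, 0, 0], [85, 0, 0, 0, 0, 0, 0]]], grip_force=60)

```text
t: 3.6
tcp_pos: [0.4402, 0.2455, 0.0325]
eef_rot: [-90.2, 0.1, 152.8]
contact_force: [0.1, 0.3, 1.3]
gripper_width: 0.0848
```

Request:
play_rows(steps=[[[24, 0, 0, 0, 0, 0, 0], [24, 0, 0, 0, 0, 0, 0], [24, 0, 0, 0, 0, 0, 0], [24, 0, 0, 0, 0, 0, 0], [24, 0, 0, 0, 0, 0, 0], [24, 0, 0, 0, 0, 0, 0], [24, 0, 0, 0, 0, 0, 0], [24, 0, 0, 0, 0, 0, 0]]], grip_force=60)

```text
t: 4.4
tcp_pos: [0.44, 0.2446, 0.0311]
eef_rot: [-90.1, 0.1, 152.8]
contact_force: [4.9, -2.9, 4.3]
gripper_width: 0.0283
```

```bash
python3 - <<'E'
from h import *
for i in range(2):
    p=robot.read_camera("wrist");st=robot.read_state();print(st["tcp_pos"].round(4),st["eef_rot"].round(2),st["contact_force"].round(2),st["ft_torque"].round(2),st["gripper_width"])
E
```

```text
[0.44   0.2446 0.0311] [-9.0060e+01  9.0000e-02  1.5282e+02] [ 4.74 -2.44  3.72] [-0.87 -1.57  0.02] 0.028022342950647663
[0.44   0.2446 0.0311] [-9.0060e+01  9.0000e-02  1.5282e+02] [ 4.78 -3.18  3.32] [-0.87 -1.55 -0.03] 0.028088577233232898
```

The barrel is gripped at 28 mm opening. I'll lift it and carry it to just beyond the block, to look at the rig.

Request:
play_rows(steps=[[[24, 0, 0, 8, 0, 0, 0], [24, 0, 0, 20, 0, 0, 0], [24, 0, 0, 30, 0, 0, 0], [24, 0, 0, 40, 0, 0, 0], [24, 0, 0, 30, 0, 0, 0], [24, 0, 0, 20, 0, 0, 0], [24, 0, 0, 10, 0, 0, 0], [24, 0, 0, 0, 0, 0, 0]]])

```text
t: 5.3
tcp_pos: [0.4389, 0.2451, 0.1887]
eef_rot: [-90.1, -0.0, 152.8]
contact_force: [-0.8, 0.3, -2.3]
gripper_width: 0.0284
```

```bash
python3 - <<'E'
from h import *
st=robot.read_state();print(st["tcp_pos"].round(4),st["eef_rot"].round(2),st["contact_force"].round(2),st["ft_torque"].round(2),st["gripper_width"])
p=robot.read_camera("scene");s=robot.read_camera("side");
save(p,"x.png")
# rig in side/scene masks
for n,c in (("scene",p),("side",s)):
    for l in ["barrel","v_face_near","v_face_far"]:
        for r in robot.masks_of(l,c)[:2]:
            ys,xs=np.nonzero(r["mask"]);print(n,l,round(r["confidence"],2),np.round(r["extent"]),len(xs),xs.mean().round(1),ys.mean().round(1),back(c,(xs.mean(),ys.mean()),.095 if l[0]=="v" else .19).round(3))
E
```

```text
[0.4389 0.2451 0.1887] [-9.0050e+01 -5.0000e-02  1.5283e+02] [-0.79  0.34 -2.26] [-0.02 -0.    0.02] 0.028447331110568536
scene barrel 0.91 [377. 205. 422. 230.] 583 398.6 218.5 [[0.798 0.301 0.19 ]]
scene barrel 0.83 [287. 108. 328. 124.] 331 309.1 114.5 [[0.431 0.266 0.19 ]]
scene v_face_near 0.52 [138. 211. 165. 227.] 99 153.5 217.0 [[ 0.55  -0.156  0.095]]
scene v_face_far 0.49 [142. 218. 169. 237.] 102 156.2 226.1 [[ 0.578 -0.156  0.095]]
scene v_face_far 0.45 [285. 110. 328. 126.] 333 308.4 114.1 [[0.317 0.321 0.095]]
side barrel 0.93 [130. 202. 160. 223.] 364 144.0 210.6 [[0.171 0.079 0.19 ]]
side barrel 0.86 [157. 218. 186. 247.] 410 173.7 233.2 [[ 0.169 -0.025  0.19 ]]
```

The barrel lifted cleanly (−2.3 N of weight on the tool). The seat is at about (0.564, −0.156).

Request:
play_rows(steps=[[[24, 5, -18, 20, 0, 0, 2], [24, 11, -36, 20, 0, 0, 5], [24, 11, -36, 10, 0, 0, 5], [24, 12, -36, 0, 0, 0, 5], [24, 12, -36, 0, 0, 0, 5], [24, 12, -36, 0, 0, 0, 5], [24, 12, -36, 0, 0, 0, 5], [24, 11, -36, 0, 0, 0, 5], [24, 11, -36, 0, 0, 0, 5], [24, 5, -19, 0, 0, 0, 2], [24, 0, 0, 0, 0, 0, 0], [24, 0, 0, 0, 0, 0, 0]]])

```text
t: 6.9
tcp_pos: [0.541, -0.0806, 0.2378]
eef_rot: [-90.0, -0.0, -163.3]
contact_force: [-1.6, -0.1, -1.9]
gripper_width: 0.0286
```

```bash
python3 - <<'E'
from h import *
w=robot.read_camera("wrist");st=robot.read_state();print(st["tcp_pos"].round(4),st["eef_rot"].round(2),st["gripper_width"],st["joint_positions"].round(1))
for l in ["barrel","v_face_near","v_face_far","rig"]:
    for r in robot.masks_of(l,w)[:3]:
        ys,xs=np.nonzero(r["mask"]);print(l,round(r["confidence"],2),np.round(r["extent"]),len(xs),xs.mean().round(1),ys.mean().round(1),back(w,(xs.mean(),ys.mean()),.095).round(4))
save(w,"w3.png",s=1.5)
np.save("w3.npy",w,allow_pickle=True)
E
```

```text
[ 0.541 -0.08   0.238] [-9.0010e+01 -2.0000e-02 -1.6322e+02] 0.028131970744521773 [ 12.6  -5.7  -2.3  -0.  -93.5   4.1]
barrel 0.81 [228. 176. 302. 342.] 10460 262.4 258.6 [[0.5131 0.007  0.095 ]]
barrel 0.62 [354. 351. 380. 374.] 345 364.9 364.6 [[0.3518 0.1112 0.095 ]]
v_face_near 0.84 [268.  52. 291. 125.] 615 278.4 85.7 [[ 0.5496 -0.1648  0.095 ]]
v_face_far 0.59 [242.  48. 266. 123.] 620 253.9 85.6 [[ 0.5707 -0.1586  0.095 ]]
rig 0.64 [228.   0. 292. 175.] 7010 264.8 84.4 [[ 0.5616 -0.1624  0.095 ]]
rig 0.28 [241.  55. 265. 124.] 600 253.7 86.4 [[ 0.5707 -0.1579  0.095 ]]
```

View pics/w3.png

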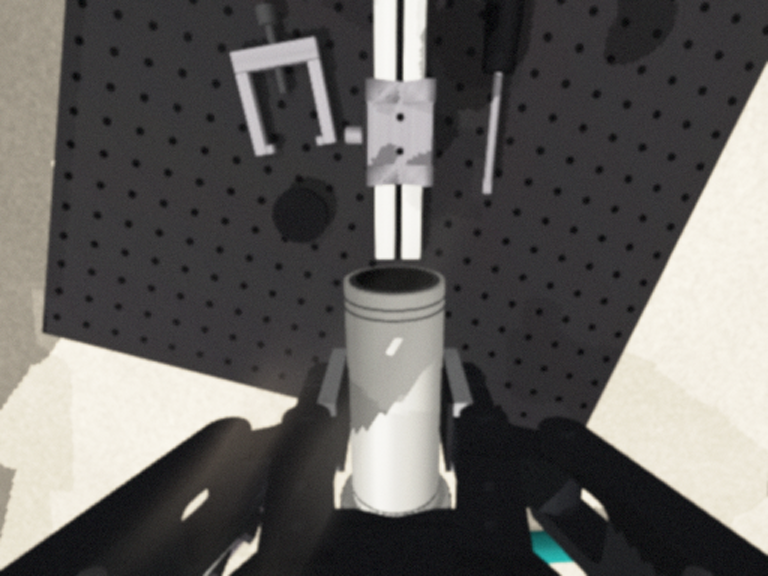

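The wrist picture shows the held barrel with its tail up at (395,280). The V-block is centred at about (400,133) with its front edge at row 185, and the rail is nearly parallel to the barrel. Next I'll overlay the block model to refine it.

```bash
cat > ov.py <<'E'
from h import *
def rigpts(q):
    x,y,a=q[0]/1e3,q[1]/1e3,np.radians(q[2]);ex=np.array([np.sin(a),-np.cos(a)]);ey=np.array([np.cos(a),np.sin(a)])
    g=lambda X,Y,z:np.r_[np.array([x,y])+X/1e3*ex+Y/1e3*ey,z]
    return g
def overlay(w,q,n,crop,s):
    im=cv2.resize(w["color"][crop[1]:crop[3],crop[0]:crop[2],::-1],None,fx=s,fy=s,interpolation=cv2.INTER_CUBIC);g=rigpts(q)
    T=lambda P:((proj(w,np.array(P))-[crop[0],crop[1]]+.5)*s).astype(int)
    for sg in (-1,1):
        cv2.polylines(im,[T([g(-20,18*sg,.1007),g(20,18*sg,.1007),g(20,30*sg,.1007),g(-20,30*sg,.1007)])],True,(0,0,255),1)
    cv2.polylines(im,[T([g(-18,-100,.035),g(-18,130,.035)]),T([g(18,-100,.035),g(18,130,.035)])],False,(0,255,0),1)
    cv2.imwrite("pics/"+n,im)
E
python3 - <<'E'
from ov import *
w=np.load("w3.npy",allow_pickle=True).item()
q=(560.2,-161.7,106.5);g=rigpts(q)
# mask fit using v-face masks
overlay(w,q,"ov1.png",(220,35,320,180),4)
r=np.array(back(w,[(267.3,3),(266.3,168)],.035));d=r[1]-r[0];print(np.degrees(np.arctan2(d[1],d[0])),r)
E
```

```text
106.54083130700218 [[ 0.58147401 -0.23856816  0.035     ]
 [ 0.53309553 -0.07567152  0.035     ]]
```

View pics/ov1.png

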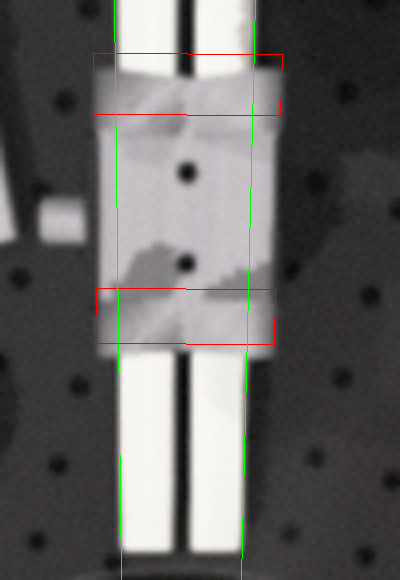

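```bash
python3 - <<'E'
from ov import *
w=np.load("w3.npy",allow_pickle=True).item()
t=np.array([.541,-.080,.238]);a=np.radians(106.77)
u=np.array([np.cos(a),np.sin(a),0]);n=np.array([np.sin(a),-np.cos(a),0])
for dz in (.012,.0145,.017):
  o=t-u*.0022+[0,0,dz]; tl=o-u*.038
  print(dz,(1.5*proj(w,[tl+n*.015,tl-n*.015,tl+[0,0,.015],tl-[0,0,.015]])).round(1).tolist())
overlay(w,(559.3,-158.8,106.5),"ov2.png",(220,35,320,180),4)
E
```

```text
0.012 [[337.8, 270.6], [438.1, 270.4], [387.3, 285.9], [388.5, 258.0]]
0.0145 [[336.8, 272.9], [438.9, 272.7], [387.2, 288.8], [388.4, 259.9]]
0.017 [[335.8, 275.3], [439.7, 275.1], [387.1, 291.9], [388.3, 261.8]]
```

```bash
python3 - <<'E'
from h import *
w=np.load("w3.npy",allow_pickle=True).item()
save(w,"tail.png",(210,160,320,300),4)
a=cv2.imread("pics/ov2.png");b=cv2.imread("pics/tail.png");b=cv2.copyMakeBorder(b,0,20,0,0,cv2.BORDER_CONSTANT)
h=max(a.shape[0],b.shape[0]);f=lambda i:cv2.copyMakeBorder(i,0,h-i.shape[0],0,0,cv2.BORDER_CONSTANT)
cv2.imwrite("pics/both.png",np.hstack([f(a),f(b)[:, :390]]))
E
```

```text
(no output)
```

View pics/both.png

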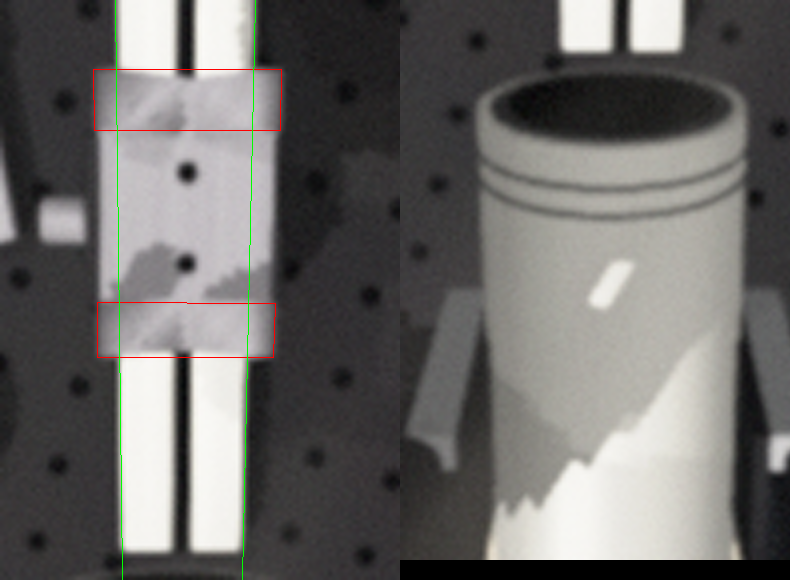

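The model fits the block at (0.5593, −0.1588), azimuth 106.5. The held tail appears about 2 mm to the near side of where the TCP predicts, so that's a camera bias. I'll hover closer and compare the barrel with the block directly.

Request:
play_rows(steps=[[[24, 5, -20, 0, 0, 0, -0.25], [24, 8, -30, 0, 0, 0, 0], [24, 5, -20, 0, 0, 0, 0], [24, 2, -8, -5, 0, 0, 0], [24, 0, 0, -25, 0, 0, 0], [24, 0, 0, -35, 0, 0, 0], [24, 0, 0, -25, 0, 0, 0], [24, 0, 0, -10, 0, 0, 0], [24, 0, 0, -5, 0, 0, 0], [24, 0, 0, 0, 0, 0, 0], [24, 0, 0, 0, 0, 0, 0]]])

```text
t: 8.25
tcp_pos: [0.5619, -0.1584, 0.1351]
eef_rot: [-89.9, 0.1, -163.4]
contact_force: [0.7, 0.4, -2.2]
gripper_width: 0.0279
```

```bash
python3 - <<'E'
from h import *
st=robot.read_state();print(st["tcp_pos"].round(4),st["eef_rot"].round(2),st["contact_force"].round(2),st["ft_torque"].round(2))
w=robot.read_camera("wrist");s=robot.read_camera("scene");d=robot.read_camera("side")
np.save("p4.npy",[w,s,d],allow_pickle=True)
a=cv2.resize(w["color"],None,fx=1.5,fy=1.5)[:,84:684]
b=cv2.resize(s["color"][160:300,70:220],(300,280),interpolation=cv2.INTER_CUBIC) 
c=cv2.resize(d["color"][170:290,290:440],(375,300),interpolation=cv2.INTER_CUBIC)
cv2.imwrite("pics/p4.png",a[:,:,::-1])
E
```

```text
[ 0.5619 -0.1584  0.1351] [-8.9930e+01  1.3000e-01 -1.6342e+02] [ 0.66  0.38 -2.24] [-0.   -0.02  0.02]
```

View pics/p4.png

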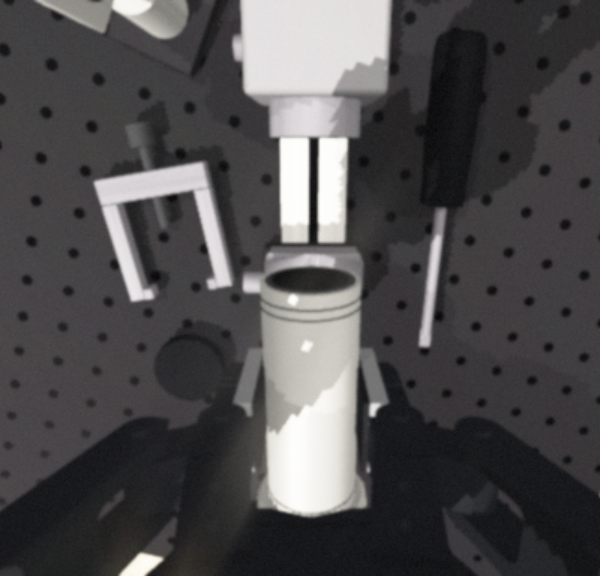

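The hovering barrel is centred at column 311 and the back saddle at 313, spanning 264–362. The rail is at 314. I'll turn the edge profiles into rig coordinates.

```bash
python3 - <<'E'
from ov import *
w,s,d=np.load("p4.npy",allow_pickle=True)
g=cv2.GaussianBlur(cv2.cvtColor(w["color"],cv2.COLOR_RGB2GRAY).astype(float),(0,0),.8)
def edges(row,c0,c1,th=8):
    q=np.gradient(g[row]);return [(c,round(q[c],0)) for c in range(c0,c1) if abs(q[c])>th and abs(q[c])>=abs(q[c-1]) and abs(q[c])>abs(q[c+1])]
for r in (110,120,140,150,167,169,171,192,200,215): print(r,edges(r,215,320))
for c in (236,240,255,262,270,280,290):
    q=np.gradient(g[:,c]);print("col",c,[(r,round(q[r],0)) for r in range(155,205) if abs(q[r])>5 and abs(q[r])>=abs(q[r-1]) and abs(q[r])>abs(q[r+1])])
E
```

```text
110 [(242, np.float64(61.0)), (262, np.float64(-72.0)), (268, np.float64(70.0)), (283, np.float64(-16.0)), (287, np.float64(-48.0))]
120 [(230, np.float64(-10.0)), (236, np.float64(10.0)), (242, np.float64(63.0)), (262, np.float64(-73.0)), (268, np.float64(71.0)), (287, np.float64(-50.0))]
140 [(242, np.float64(56.0)), (262, np.float64(-73.0)), (267, np.float64(75.0)), (286, np.float64(-54.0))]
150 [(243, np.float64(47.0)), (261, np.float64(-62.0)), (268, np.float64(61.0)), (286, np.float64(-48.0))]
167 [(235, np.float64(14.0)), (294, np.float64(-15.0))]
169 [(234, np.float64(29.0)), (238, np.float64(-12.0)), (258, np.float64(9.0)), (296, np.float64(-19.0))]
171 [(233, np.float64(30.0)), (238, np.float64(-11.0)), (279, np.float64(-10.0)), (296, np.float64(-21.0))]
192 [(217, np.float64(43.0)), (229, np.float64(-19.0)), (237, np.float64(-13.0)), (287, np.float64(12.0)), (297, np.float64(-35.0))]
200 [(216, np.float64(9.0)), (229, np.float64(14.0)), (233, np.float64(10.0)), (247, np.float64(20.0)), (254, np.float64(-18.0)), (290, np.float64(-10.0)), (296, np.float64(-28.0))]
215 [(230,
[... 445 characters left out ...]
49.0)), (165, np.float64(13.0)), (170, np.float64(21.0)), (178, np.float64(-49.0)), (195, np.float64(36.0))]
col 262 [(161, np.float64(-8.0)), (164, np.float64(18.0)), (169, np.float64(31.0)), (177, np.float64(-43.0)), (196, np.float64(36.0))]
col 270 [(161, np.float64(-48.0)), (165, np.float64(11.0)), (169, np.float64(29.0)), (178, np.float64(-46.0)), (195, np.float64(37.0))]
col 280 [(161, np.float64(-45.0)), (165, np.float64(12.0)), (169, np.float64(9.0)), (179, np.float64(-28.0)), (194, np.float64(35.0)), (204, np.float64(-16.0))]
col 290 [(164, np.float64(18.0)), (168, np.float64(8.0)), (183, np.float64(-19.0)), (190, np.float64(27.0)), (200, np.float64(-15.0)), (203, np.float64(15.0))]
```

```bash
python3 - <<'E'
from ov import *
w,s,d=np.load("p4.npy",allow_pickle=True)
a=np.radians(106.5);n=np.array([np.sin(a),-np.cos(a)]);u=np.array([np.cos(a),np.sin(a)]);t=np.array([.5619,-.1584])
def f(name,uv,z): 
    r=back(w,uv,z)[0,:2]-t;print(name,"lat %.2f along %.2f mm from TCP"%(r@n*1e3,r@u*1e3))
f("rail 110",(264.8,110),.035);f("rail 150",(264.5,150),.035)
f("block171",(264.7,171),.0985)
f("tail c",(263.1,188),.1495);f("tube 215",(262.7,215),.150)
f("tail top",(263,195.8),.1645);f("tail bottom",(263,177.2),.1345)
print(w["cx"])
g=rigpts((561.9,-158.4,106.5))
for z in (.1007,.0865,.08,.0627): print("back edge if centred",z,proj(w,[g(-20,-30,z),g(20,-30,z)]).round(1).tolist())
print("rail z.035 if centred",proj(w,[g(-18,-50,.035),g(18,-50,.035),g(0,-78,.1077-.03)]).round(1).tolist())
tl=g(0,-40.2,.1497)
print("tail pred",proj(w,[tl+[0,0,.015],tl,tl-[0,0,.015]]).round(1).tolist())
# side/scene: barrel masks
for nme,c in (("scene",s),("side",d)):
    tl=g(0,-40,.1497);print(nme,proj(c,[g(0,52,.1497),tl,g(-20,30,.1007),g(20,30,.1007),g(-20,-30,.1007),g(20,-30,.1007)]).round(1).tolist())
b=cv2.resize(s["color"][165:265,75:225],(780,520),interpolation=cv2.INTER_CUBIC);cv2.imwrite("pics/s4.png",b[:,:,::-1])
E
```

```text
rail 110 lat -3.06 along -64.48 mm from TCP
rail 150 lat -2.91 along -33.11 mm from TCP
block171 lat -2.76 along -31.61 mm from TCP
tail c lat -1.79 along -36.68 mm from TCP
tube 215 lat -1.62 along -23.94 mm from TCP
tail top lat -1.75 along -38.14 mm from TCP
tail bottom lat -1.73 along -37.55 mm from TCP
262.82581272561123
back edge if centred 0.1007 [[293.2, 174.5], [227.1, 174.4]]
back edge if centred 0.0865 [[291.1, 168.9], [229.6, 168.9]]
back edge if centred 0.08 [[290.3, 166.6], [230.6, 166.5]]
back edge if centred 0.0627 [[288.2, 161.1], [233.1, 161.0]]
rail z.035 if centred [[283.6, 128.9], [238.2, 128.8], [260.4, 91.4]]
tail pred [[258.6, 191.0], [259.1, 180.5], [259.5, 172.1]]
scene [[170.9, 194.4], [132.7, 212.7], [161.0, 208.1], [169.4, 219.0], [137.0, 219.7], [145.0, 231.1]]
side [[330.9, 193.8], [370.0, 204.0], [334.9, 217.9], [340.3, 209.7], [360.1, 225.1], [364.8, 216.4]]
```

View pics/s4.png

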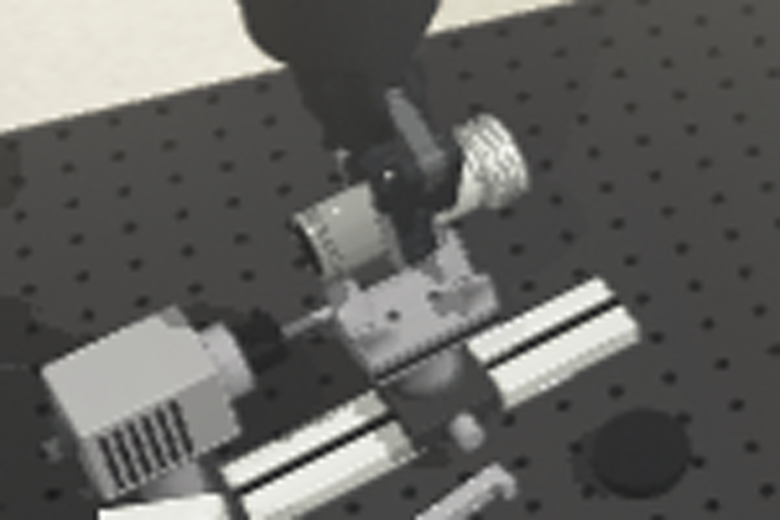

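Scene close-up (crop pixels): the barrel is over the block, with its tail at (311,252), its rim at (495,165) and the block's near-front corner at about (447,232). Both cameras put the barrel about 2 mm too far forward and about 1 mm to the far side. I'll correct that and descend most of the way.

Request:
play_rows(steps=[[[24, -0.2, -2.1, 0, 0, 0, 0], [24, 0, 0, -10, 0, 0, 0], [24, 0, 0, -12, 0, 0, 0], [24, 0, 0, -8, 0, 0, 0], [24, 0, 0, -4, 0, 0, 0], [24, 0, 0, 0, 0, 0, 0], [24, 0, 0, 0, 0, 0, 0]]])

```text
t: 9.1
tcp_pos: [0.5611, -0.1606, 0.0995]
eef_rot: [-90.0, 0.0, -163.4]
contact_force: [-0.5, -0.6, -1.5]
gripper_width: 0.028
```

```bash
python3 - <<'E'
from ov import *
st=robot.read_state();print(st["tcp_pos"].round(4),st["eef_rot"].round(2),st["contact_force"].round(2),st["ft_torque"].round(2))
w,s,d=[robot.read_camera(k) for k in ("wrist","scene","side")]
np.save("p5.npy",[w,s,d],allow_pickle=True)
g=cv2.GaussianBlur(cv2.cvtColor(w["color"],cv2.COLOR_RGB2GRAY).astype(float),(0,0),.8)
def edges(q,c0,c1,th): return [(c,int(q[c])) for c in range(c0,c1) if abs(q[c])>th and abs(q[c])>=abs(q[c-1]) and abs(q[c])>abs(q[c+1])]
for r in range(130,215,7): print(r,edges(np.gradient(g[r]),215,315,8))
for c in (232,262,292): print("col",c,edges(np.gradient(g[:,c]),130,205,5))
a=cv2.resize(w["color"][110:230,200:320],(480,480),interpolation=cv2.INTER_CUBIC)
b=cv2.resize(d["color"][180:240,310:386],(608,480),interpolation=cv2.INTER_CUBIC)[:,:310]
cv2.imwrite("pics/p5.png",np.hstack([a,b])[:,:,::-1])
E
```

```text
[ 0.5611 -0.1606  0.0995] [ -89.98    0.   -163.43] [-0.53 -0.59 -1.5 ] [-0.05 -0.01 -0.01]
130 [(237, 54), (259, -72), (266, 77), (288, -56)]
137 [(237, 55), (259, -72), (266, 75), (288, -53)]
144 [(237, 58), (259, -72), (266, 75), (287, -55), (294, 8)]
151 [(237, 60), (259, -73), (266, 75), (287, -51)]
158 [(215, -9), (223, 9), (237, 61), (259, -71), (266, 73), (287, -50)]
165 [(238, 48), (259, -57), (266, 61), (287, -46)]
172 [(238, 52), (259, -53), (266, 57), (287, -44)]
179 []
186 [(226, 17), (233, -28), (237, -10), (292, 25), (298, -24)]
193 [(223, 25), (239, -9), (242, -9), (282, 9), (286, 10), (296, -21), (301, -22)]
200 [(233, 9), (246, 10), (291, -11), (296, -14), (302, -21)]
207 [(222, -23), (230, -12), (234, 9), (291, -12), (296, -10), (302, -23)]
214 [(223, 18), (295, -19), (302, -22)]
col 232 [(168, -5), (180, 23), (185, -6), (189, 12), (199, -11), (202, 10)]
col 262 [(175, 9), (179, -8), (196, 40)]
col 292 [(148, 5), (180, 21), (184, -13), (189, 20), (199, -13), (202, 13)]
```

View pics/p5.png

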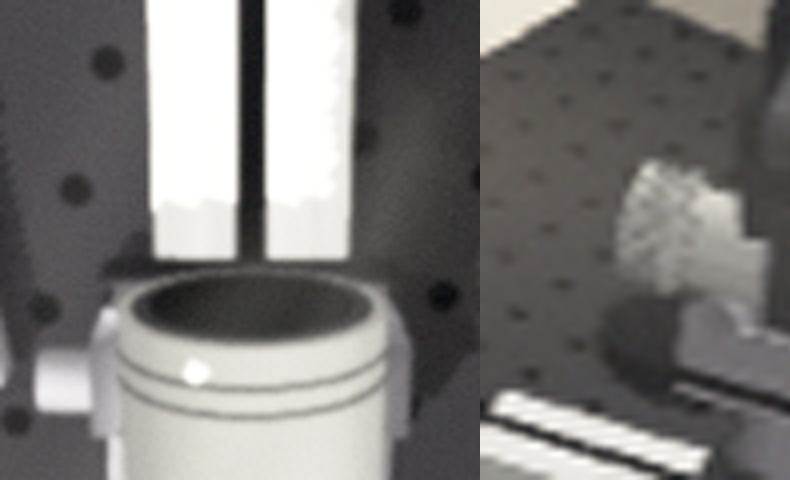

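The barrel (crop columns 115–388) is centred over the block sides (91–411) and the rail slot (251). The side view shows the rim beyond the front of the block. Next, the lengthwise check in numbers.

```bash
python3 - <<'E'
from ov import *
w,s,d=np.load("p5.npy",allow_pickle=True)
g=cv2.GaussianBlur(cv2.cvtColor(w["color"],cv2.COLOR_RGB2GRAY).astype(float),(0,0),.8)
for c in (225,226,227,298,299,300):
    q=np.gradient(g[:,c]);print(c,[(r,int(q[r])) for r in range(170,235) if abs(q[r])>5 and abs(q[r])>=abs(q[r-1]) and abs(q[r])>abs(q[r+1])])
G=rigpts((561.1,-160.6,106.5))   # TCP-centred frame
for X in (-20,-17,17): print(X,proj(w,[G(X,Y,.1007) for Y in (-32,-30,-28,-26,-20,-18,-16,-14)]).round(1).tolist())
for Y in (-42,-40,-38,-36): print("tail top",Y,proj(w,[G(0,Y,.1285)]).round(1).tolist())
E
```

```text
225 [(175, -5), (180, 5), (187, 29), (194, -9), (219, -22), (232, 11)]
226 [(175, -7), (179, 7), (186, 38), (193, -12), (219, -13)]
227 [(174, -9), (179, 10), (186, 38), (192, -14), (231, -13)]
298 [(187, 14), (219, -9), (232, 13)]
299 [(188, 14), (219, -15), (232, 16)]
300 [(188, 11), (219, -16), (232, 17)]
-20 [[300.1, 189.1], [299.9, 193.0], [299.8, 196.8], [299.6, 200.6], [299.2, 211.8], [299.0, 215.5], [298.9, 219.2], [298.7, 222.8]]
-17 [[293.9, 189.1], [293.8, 193.0], [293.7, 196.8], [293.6, 200.6], [293.2, 211.8], [293.1, 215.5], [292.9, 219.2], [292.8, 222.8]]
17 [[224.7, 189.1], [224.9, 192.9], [225.0, 196.8], [225.2, 200.6], [225.6, 211.8], [225.8, 215.5], [225.9, 219.2], [226.0, 222.8]]
tail top -42 [[258.6, 186.2]]
tail top -40 [[258.6, 191.1]]
tail top -38 [[258.6, 195.9]]
tail top -36 [[258.6, 200.6]]
```

Lengthwise, the rim gap comes out at about 6.9 mm, so I'll shift back 1.3 mm and lower gently.

Request:
play_rows(steps=[[[24, 0.4, -1.2, 0, 0, 0, 0], [24, 0, 0, -2, 0, 0, 0], [24, 0, 0, -1, 0, 0, 0], [24, 0, 0, -0.5, 0, 0, 0], [24, 0, 0, -0.5, 0, 0, 0], [24, 0, 0, 0, 0, 0, 0]]])

```text
t: 9.85
tcp_pos: [0.5613, -0.1617, 0.0952]
eef_rot: [-90.0, -0.0, -163.4]
contact_force: [-1.5, -0.3, -2.4]
gripper_width: 0.0281
```

Request:
play_rows(steps=[[[24, 0, 0, -0.3, 0, 0, 0], [24, 0, 0, -0.3, 0, 0, 0], [24, 0, 0, -0.3, 0, 0, 0], [24, 0, 0, 0, 0, 0, 0]]])

```text
t: 10.25
tcp_pos: [0.5616, -0.1617, 0.0946]
eef_rot: [-90.0, 0.0, -163.4]
contact_force: [-0.1, -0.7, -0.7]
gripper_width: 0.0278
```

Request:
play_rows(steps=[[[24, 0, 0, -0.3, 0, 0, 0], [24, 0, 0, -0.3, 0, 0, 0], [24, 0, 0, 0, 0, 0, 0], [24, 0, 0, 0, 0, 0, 0]]])

```text
t: 10.65
tcp_pos: [0.5617, -0.1617, 0.0942]
eef_rot: [-90.0, 0.1, -163.4]
contact_force: [1.4, 0.1, 1.3]
gripper_width: 0.0282
```

Request:
play_rows(steps=[[[24, 0, 0, -0.3, 0, 0, 0], [24, 0, 0, 0, 0, 0, 0], [24, 0, 0, 0, 0, 0, 0]]])

```text
t: 10.95
tcp_pos: [0.5618, -0.1618, 0.0941]
eef_rot: [-90.0, 0.1, -163.4]
contact_force: [2.2, -0.2, 3.8]
gripper_width: 0.0282
```

Contact at +3.8 N, with 2.2 N lateral from the near face. I'll ease the arm toward the far side.

Request:
play_rows(steps=[[[24, 0.3, 0.1, 0, 0, 0, 0], [24, 0, 0, -0.2, 0, 0, 0], [24, 0, 0, 0, 0, 0, 0], [24, 0, 0, 0, 0, 0, 0]]])

```text
t: 11.35
tcp_pos: [0.5618, -0.1617, 0.094]
eef_rot: [-90.0, 0.0, -163.4]
contact_force: [0.4, 0.6, 5.1]
gripper_width: 0.028
```

```bash
cat > st.py <<'E'
from h import *
L=[]
for i in range(6):
    robot.read_camera("wrist");s=robot.read_state();L.append(np.r_[s["contact_force"],s["ft_torque"],s["tcp_pos"]*1e3])
m=np.mean(L,0);a=np.radians(106.5)
print("F",m[:3].round(2),"lat %.2f along %.2f"%(m[0]*np.sin(a)-m[1]*np.cos(a),m[0]*np.cos(a)+m[1]*np.sin(a)),"M",m[3:6].round(3),"Mjaw(pitch) %.3f"%(m[3]*np.sin(a)-m[4]*np.cos(a)),"p",m[6:].round(2),s["eef_rot"].round(2),s["t"],"sd",np.std(L,0)[:3].round(2))
E
python3 st.py
```

```text
F [0.09 0.99 5.76] lat 0.36 along 0.92 M [ 0.304 -0.057 -0.097] Mjaw(pitch) 0.275 p [ 561.83 -161.72   93.99] [-8.9970e+01  3.0000e-02 -1.6343e+02] 11.65 sd [0.35 0.55 0.47]
```

Request:
play_rows(steps=[[[24, 0, 0, -0.2, 0, 0, 0], [24, 0, 0, -0.2, 0, 0, 0], [24, 0, 0, -0.2, 0, 0, 0], [24, 0, 0, 0, 0, 0, 0], [24, 0, 0, 0, 0, 0, 0]]])

```text
t: 12.15
tcp_pos: [0.5619, -0.1617, 0.0939]
eef_rot: [-90.0, 0.0, -163.4]
contact_force: [-1.3, 1.4, 8.0]
gripper_width: 0.0285
```

```bash
python3 st.py
```

```text
F [-0.95  1.45  7.94] lat -0.50 along 1.66 M [ 0.568  0.371 -0.099] Mjaw(pitch) 0.650 p [ 561.87 -161.73   93.93] [-8.9950e+01  4.0000e-02 -1.6343e+02] 12.45 sd [0.25 0.29 0.03]
```

There's a pitch moment building up: the front saddle is bearing first. I'll tip the nose up slightly to comply.

Request:
play_rows(steps=[[[24, 0, 0, 0, 0.24, 0.07, 0], [24, 0, 0, 0, 0.24, 0.07, 0], [24, 0, 0, 0, 0, 0, 0], [24, 0, 0, 0, 0, 0, 0]]])

```text
t: 12.85
tcp_pos: [0.5618, -0.1616, 0.0939]
eef_rot: [-90.5, 0.0, -163.4]
contact_force: [-1.4, 1.4, 8.4]
gripper_width: 0.0281
```

```bash
python3 st.py
```

```text
F [-1.38  1.97  7.92] lat -0.76 along 2.28 M [ 0.656  0.409 -0.086] Mjaw(pitch) 0.745 p [ 561.83 -161.65   93.92] [-9.0460e+01  4.0000e-02 -1.6343e+02] 13.15 sd [0.63 0.33 0.64]
```

The moment follows the lengthwise force (the sensor sits higher up), so it isn't pitch. I'll undo the tilt and null the horizontal forces.

Request:
play_rows(steps=[[[24, 0, 0, 0, -0.24, -0.07, 0], [24, 0, 0, 0, -0.24, -0.07, 0], [24, -0.18, 0.26, 0, 0, 0, 0], [24, 0, 0, 0, 0, 0, 0], [24, 0, 0, 0, 0, 0, 0]]])

```text
t: 13.65
tcp_pos: [0.5619, -0.1617, 0.094]
eef_rot: [-89.9, 0.1, -163.4]
contact_force: [-0.5, 0.1, 7.1]
gripper_width: 0.0281
```

```bash
python3 st.py
```

```text
F [0.14 0.05 7.18] lat 0.15 along 0.01 M [ 0.146  0.004 -0.093] Mjaw(pitch) 0.142 p [ 561.86 -161.72   93.95] [-8.9930e+01  6.0000e-02 -1.6343e+02] 13.95 sd [0.38 0.52 0.15]
```

Request:
play_rows(steps=[[[24, -0.05, 0.05, -0.25, 0, 0, 0], [24, -0.05, 0.05, -0.25, 0, 0, 0], [24, -0.05, 0.05, -0.25, 0, 0, 0], [24, -0.05, 0.05, -0.25, 0, 0, 0], [24, 0, 0, 0, 0, 0, 0], [24, 0, 0, 0, 0, 0, 0]]])

```text
t: 14.55
tcp_pos: [0.5619, -0.1617, 0.0939]
eef_rot: [-89.9, 0.1, -163.4]
contact_force: [-1.0, 0.7, 11.4]
gripper_width: 0.0285
```

```bash
python3 st.py
```

```text
F [-1.22  0.4  10.29] lat -1.06 along 0.73 M [ 0.264  0.393 -0.098] Mjaw(pitch) 0.365 p [ 561.89 -161.73   93.87] [-8.9880e+01  1.0000e-01 -1.6343e+02] 14.85 sd [0.44 0.8  0.51]
```

Request:
play_rows(steps=[[[24, -0.12, 0.03, -0.35, 0, 0, 0], [24, -0.12, 0.03, -0.35, 0, 0, 0], [24, -0.12, 0.03, -0.35, 0, 0, 0], [24, -0.11, 0.03, -0.35, 0, 0, 0], [24, 0, 0, 0, 0, 0, 0], [24, 0, 0, 0, 0, 0, 0]]])

```text
t: 15.45
tcp_pos: [0.5619, -0.1617, 0.0938]
eef_rot: [-89.8, 0.2, -163.4]
contact_force: [-1.5, 1.0, 14.7]
gripper_width: 0.0281
```

```bash
python3 st.py
```

```text
F [-2.26  1.05 14.62] lat -1.87 along 1.64 M [ 0.539  0.752 -0.162] Mjaw(pitch) 0.730 p [ 561.94 -161.73   93.79] [ -89.82    0.19 -163.42] 15.75 sd [0.45 0.6  0.49]
```

Request:
play_rows(steps=[[[24, -0.24, 0.11, 0, 0, 0, 0], [24, -0.24, 0.11, 0, 0, 0, 0], [24, 0, 0, 0, 0, 0, 0], [24, 0, 0, 0, 0, 0, 0]]])

```text
t: 16.15
tcp_pos: [0.5619, -0.1617, 0.0938]
eef_rot: [-89.8, 0.2, -163.4]
contact_force: [0.5, -0.1, 13.1]
gripper_width: 0.0284
```

```bash
python3 st.py
```

```text
F [ 5.90e-01 -1.00e-02  1.32e+01] lat 0.56 along -0.18 M [ 0.077 -0.031 -0.142] Mjaw(pitch) 0.065 p [ 561.91 -161.73   93.8 ] [ -89.79    0.24 -163.43] 16.45 sd [0.4  0.57 0.38]
```

Request:
play_rows(steps=[[[24, 0, 0, -0.2, 0, 0, 0], [24, 0, 0, -0.2, 0, 0, 0], [24, 0, 0, -0.2, 0, 0, 0], [24, 0, 0, 0, 0, 0, 0], [24, 0, 0, 0, 0, 0, 0]]])

```text
t: 16.95
tcp_pos: [0.5619, -0.1617, 0.0938]
eef_rot: [-89.8, 0.2, -163.4]
contact_force: [-1.1, 0.3, 15.2]
gripper_width: 0.0283
```

```bash
python3 st.py; python3 - <<'E'
from h import *
w,s,d=[robot.read_camera(k) for k in ("wrist","scene","side")]
a=cv2.resize(s["color"][165:265,90:210],(420,350),interpolation=cv2.INTER_CUBIC)
b=cv2.resize(d["color"][170:270,310:414],(364,350),interpolation=cv2.INTER_CUBIC)
cv2.imwrite("pics/p6.png",np.hstack([a,b])[:,:,::-1])
E
```

```text
F [-1.14  0.58 15.67] lat -0.92 along 0.88 M [ 0.332  0.459 -0.159] Mjaw(pitch) 0.449 p [ 561.94 -161.74   93.8 ] [ -89.77    0.25 -163.42] 17.25 sd [0.3  0.19 0.22]
```

View pics/p6.png

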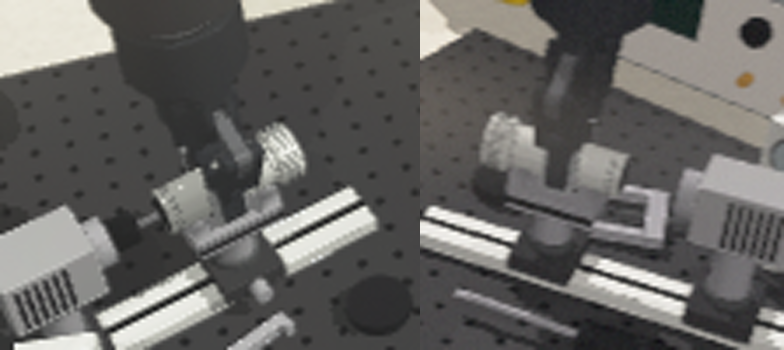

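The barrel is seated in the V with its rim beyond the front of the block, and the bystanders I can see are where they were. One last trim of the side force.

Request:
play_rows(steps=[[[24, -0.16, 0.1, 0, 0, 0, 0], [24, 0, 0, 0, 0, 0, 0], [24, 0, 0, 0, 0, 0, 0], [24, 0, 0, 0, 0, 0, 0]]])

```text
t: 17.8
tcp_pos: [0.5619, -0.1617, 0.0938]
eef_rot: [-89.8, 0.3, -163.4]
contact_force: [-0.1, 0.0, 15.0]
gripper_width: 0.028
```

```bash
python3 st.py; python3 - <<'E'
from ov import *
w=robot.read_camera("wrist");g=cv2.GaussianBlur(cv2.cvtColor(w["color"],cv2.COLOR_RGB2GRAY).astype(float),(0,0),.8)
for c in (226,262,300):
    q=np.gradient(g[:,c]);print(c,[(r,int(q[r])) for r in range(160,245) if abs(q[r])>8 and abs(q[r])>=abs(q[r-1]) and abs(q[r])>abs(q[r+1])])
G=rigpts((561.9,-161.7,106.5))
print("saddle rows",[(Y,proj(w,[G(-19,Y,.1007)]).round(1)[0].tolist()) for Y in (-30,-28,-18,-16)])
print("tail top rows",[(Y,proj(w,[G(0,Y,.1227)]).round(1)[0].tolist()) for Y in (-40,-38)])
E
```

```text
F [-0.25  0.03 15.49] lat -0.23 along 0.10 M [ 0.161  0.224 -0.118] Mjaw(pitch) 0.218 p [ 561.92 -161.72   93.79] [ -89.76    0.27 -163.42] 18.1 sd [0.6  0.6  0.56]
226 [(192, 35), (199, -12), (222, -9)]
262 [(176, 8), (195, 42), (205, -19), (208, 17), (212, -18), (214, 16)]
300 [(192, 19), (226, -9), (232, 13)]
saddle rows [(-30, [299.2, 196.8]), (-28, [299.1, 200.7]), (-18, [298.3, 220.1]), (-16, [298.2, 223.9])]
tail top rows [(-40, [258.4, 190.7]), (-38, [258.4, 195.5])]
```

15.5 N down, with about 0.25 N sideways and a rim gap of about 6 mm. Handing in.

```bash
python3 -c "
from station import robot
print(robot.job_done())"
```

```text
the job is handed in; nothing more can be done
None
```

The lens barrel is seated in the V-block and held pressed down at about 15.5 N, ready for the clamp. I gripped it by its plain tube, and it faces away from the camera. The job was handed in at about 18 s.

Last checks:
- **Push:** readings averaged 15.5 N down, with −0.2 N across the V and +0.1 N along it (scatter about ±0.6 N). The two faces should therefore share the load. The opening was 28 mm against the 30 mm tube, so the grip held.
- **Rim clearance:** the wrist camera gives about 5.7–6.7 mm from the block's front end. The first lengthwise estimate, taken in the cradle, disagreed with later wrist and scene views by about 2 mm. I trusted the later views, so the gap could be off by about a millimetre.
- **Pitch:** a small moment of about 0.2 N·m was still showing. I took it to be the sensor's height above the tool tip rather than the barrel sitting unevenly. I tried a 0.5° tilt, it didn't help, and I undid it.
- **Surroundings:** the last scene and side crops show the barrel seated. They don't cover the dropper, the post holder or the plain tube. Nothing I could see had moved.

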